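Refit the valve knob of a gas control box and hold it pressed in

ROBOT

A 7-joint arm with a two-finger parallel gripper is mounted at the origin on a cart in front of the work surface, level with it; the furniture and walls round the work are solid. World frame = base frame: x ahead of the robot, y to its left, z up, the work surface at z = 0. Lengths are in m, angles in rad, forces in N, time in s.
With the tool pointing down it reaches from about 0.4 to 0.85 m from the base axis. Payload 10.4 kg.
Tool frame: the origin (TCP) lies midway between the tips of the shut fingers; the grasp point (between the pads) lies 19 mm behind it; z points along the fingers, x is the direction in which the jaws open and shut, and the axes are right-handed (so a half turn about z gives the same grasp; the last joint's range is limited). The gripper opens to 87 mm and grips with 3 to 60 N. Pads are 19 mm wide; open, the fingers measure 117 mm over their backs; the gripper's body (75 mm by 190 mm) begins 51 mm behind the grasp point.
Start: joints at [-1.296, 0.332, -0.065, 1.46, 0.022, 1.35, -0.088], TCP at [0.183, 0.598, 0.191] pointing down, gripper open.
Joint ranges: [-2.6, 2.6], [-0.5, 2.12], [-1.47, 1.34], [0.16, 2.42], [-1.27, 4.41], [0.06, 2.06], [-2.6, 2.6]. Speed limits (rad/s): [2.22, 2.22, 2.79, 2.79, 3.14, 3.14, 3.14].

INTERFACE

Orientations are given as a unit quaternion [x, y, z, w].
In Python, from bench import r gives the robot as it stands. The module is installed in compiled form; this text tells all that it offers.
- The arm moves only by the tool play_rows, never from a script. Its argument "commands" is a list of rows, each a list of 7 numbers: the shift along the world's x, y, z in cm, then the turn, a rotation vector about the world's x, y, z in rad, then the finger opening in cm, from 0 to 8.7. A call has 1 to 20 rows; each row shifts and turns the commanded pose from where the row before left it; what a row does not reach is not made up. A row lasts 1/8 s, in which the tool goes at most 62.5 mm and 10.7 degrees, less where a joint would pass 70% of its speed; a pose out of reach is approached as far as the arm can. A call is refused whole if a number of a shift passes 6.25 or a number of a turn 0.188, either way. A call with a gripper value outside its range is refused whole. The fingers move at their own pace and stop on an object; "grip_force" is the grip in N (left out, the last holds). Time passes only in rows, so rows that do not move let the fingers close. It gives the time, the measured TCP pose, the force and the opening at its end, in the units of the state.
- r.read_state(): the state, without advancing time (a new reading comes with each control period).
- r.camera(name): name is "scene" or "top" or "wrist"; returns a dict with "img" (480x640x3 uint8, red, green, blue), "K" (3x3 intrinsics, pixels), "camera_from_world" (4x4, takes a point from world to camera coordinates). Camera axes: x right, y down, z forward; pixel columns grow to the right and rows downward; lengths in m; the calibration is good to about 2 mm. A picture is of the moment at which its call begins. There is no depth.
- r.close_job(): hands the job in, once; it reports no verdict.
The state is a dict: "time": time; "joint_positions": joint angles; "joint_vel": joint speeds; "joint_torque": joint torques, N m; "ee_pos": TCP position; "eef_rot": TCP orientation; "ft_force": force on the tool from outside, world axes, zero at the start; "torque": the same for the moment, N m; "width": finger opening in m.
Only numpy, scipy, OpenCV 4.12 (cv2) and the standard library are available. Lean on these libraries where they do the work, as an engineer would, in place of code of your own. Each camera call takes 0.05 s, during which the arm holds its last target. There are 200 camera calls.

TASK

The black control knob has come off the green gas control box. Pick it up, turn it so that the flat in its bore (on the side of its white line) matches the flat of the brass D-shaped valve stem, push it fully home on the stem, then press knob and stem down to the stop against the spring and keep them there for at least three seconds, as one does while a pilot flame catches. Finish while still holding the knob pressed down, do not let go; leave the jar, the steel cup and the wax cake where they stand.

Things in the scene. Friction and masses are not known exactly. Their poses are not given: they have to be found in the camera images.
- knob_mid (a point): Centre (half-way up, on the axis) of the loose black round knob: diameter 40 mm, 36 mm tall, standing on the bench with its bore down, so this point starts 18 mm above the bench. Its z axis is the knob's axis, up. Its white line, on top and down one side, points along its own -x axis. It may be gripped at any yaw; its upper 16 mm is the best place.
- knob: The same knob, about 60 g; origin at the centre of its underside, axes as knob_mid. The blind D-shaped bore opens in the underside, is 20 mm deep (its roof lies 2 mm above knob_mid) and 16 mm in diameter (1 mm clear all round the stem); its flat lies on the white line's side (-x), 4 mm from the axis.
- stem_tip (a point): Centre of the top end of the upright brass D-shaped valve stem, on its axis, 89 mm above the bench while out: 14 mm in diameter, z up, its flat faces along its own -x axis, 3 mm from the axis. It stands 29 mm out of a fixed dark round flange (52 mm across, 5 mm thick) whose white mark is on the flat's side. The stem does not turn. This point sinks as the stem is pressed.
- stem (a joint): How far the stem is pressed down, m: 0 is out, 0.005 is the stop. A spring pushes back with 4 N at first and 10 N at the stop. The knob slides on when knob and stem point their -x axes the same way to about 0.15 rad; fully home, knob_mid is 2 mm below stem_tip and the knob's underside 9 mm above the flange (4 mm when pressed).
- gas_box: Green gas control box, fixed: 130 (x) by 150 (y) by 55 mm tall, origin under its centre, with the valve flange near the middle of its flat top and two brass hose unions 32 mm long on its +x side.
- frit_jar: Screw-top glass jar, diameter 60 mm, 90 mm tall; origin at the centre of its underside. Bystander.
- steel_cup: Dark steel cup, diameter 66 mm, 38 mm tall; origin at the centre of its underside. Bystander.
- wax_cake: Round yellow wax cake, diameter 68 mm, 21 mm tall; origin at the centre of its underside. Bystander.
Not all that is in view belongs to the job. Leave any purple or red look-alike of the knob alone.

How it is judged:
On the way:
1. the knob is fully home on the stem, flats matched, and held pressed down for three seconds (value of joint stem above 0.0035 m and z of knob_mid in the frame of stem_tip below 0.0005 m and horizontal distance between knob_mid and stem_tip below 0.003 m and angle between the x axis of knob_mid and the x axis of stem_tip, either way round below 0.3 rad and angle between knob_mid's own z axis and vertical below 0.1 rad and contact force between the fingers and knob above 1 N), for 3 s.
At the end, for the whole second after the job is handed in: the gripper touches the knob (over 1 N) and holds the stem pressed in by more than 3.5 of its 5 mm; the knob is home on the stem (knob_mid at most 0.5 mm above stem_tip's level, nominally 2 mm below it; axes within 3 mm; white line within 0.3 rad of the stem's flat; upright within 0.1 rad) (all of step 1); the arm keeps its last pose, push and grip.
It fails at once if the jar is moved more than 30 mm (distance of frit_jar from where it was at the start of the episode above 0.03 m).
It fails at once if the steel cup is moved more than 30 mm (distance of steel_cup from where it was at the start of the episode above 0.03 m).
It fails at once if the wax cake is moved more than 30 mm (distance of wax_cake from where it was at the start of the episode above 0.03 m).
It also fails if it takes over 42 s, if anything falls off the work surface, if the arm or the gripper's body presses on something with over 40 N, if the wrist force passes 120 N, or if a joint passes its speed limit or range.

## Working session

There is one attempt and no reset: what is moved stays moved. The work goes in short steps, Python scripts to look and compute and a tool call to move; the robot and the scene stay as the last step left them, time stands still between calls to the robot, and variables do not carry over. Pictures are saved under pics/ and viewed, about 8 in all and at most 12, crops included, and the job is handed in when it is done.

Besides the shell and the picture viewer there is one more tool, called as name(argument=value, ...) on one line, values as JSON. play_rows: Moves the arm, as the interface text tells. Its arguments: {"type":"object","properties":{"commands":{"type":"array","items":{"type":"array","items":{"type":"number"}}},"grip_force":{"type":"number"}},"required":["commands"]}

```bash
mkdir -p pics; cat > h.py <<'E'
import numpy as np, cv2
from bench import r
def snap(n,f):
    c=r.camera(n); cv2.imwrite('pics/'+f+'.png',c['img'][:,:,::-1]); np.savez('pics/'+f+'.npz',**c); return c
def ray(c,u,v,z):
    T=np.array(c['camera_from_world']);R=T[:3,:3];o=-R.T@T[:3,3]
    d=R.T@np.linalg.solve(np.array(c['K']),[u,v,1.]);return o+d*(z-o[2])/d[2]
def proj(c,p):
    T=np.array(c['camera_from_world']);q=np.array(c['K'])@(T[:3,:3]@np.array(p)+T[:3,3]);return q[:2]/q[2]
E
python3 - <<'E'
from h import *
a=snap('scene','s1');b=snap('top','t1')
for c in(a,b):
    T=c['camera_from_world'];print(-T[:3,:3].T@T[:3,3])
s=r.read_state();print(s['ee_pos'],s['eef_rot'],s['width'],s['time'],s['ft_force'])
E
```

```text
[ 0.14906298 -0.60109597  0.8499815 ]
[ 0.37996338 -0.13763563  0.93622518]
[0.18326929 0.59712669 0.19033724] [ 8.04176024e-01  5.94390879e-01 -4.90216206e-04  4.06832940e-04] 0.0867142451462424 0.1 [ 0.7978635  -0.10519508  0.95184577]
```

View pics/s1.png

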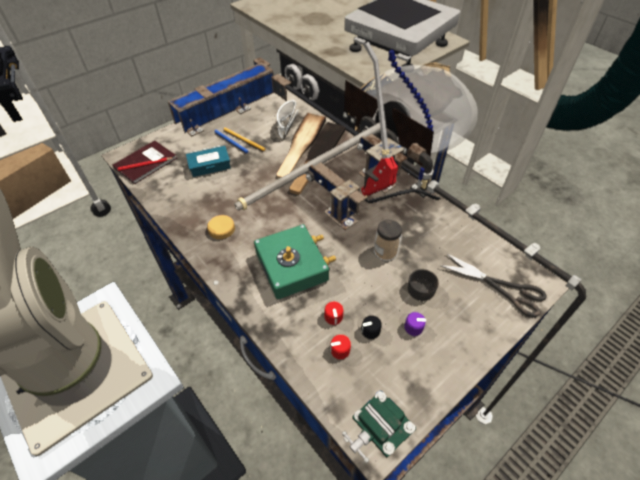

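View pics/t1.png

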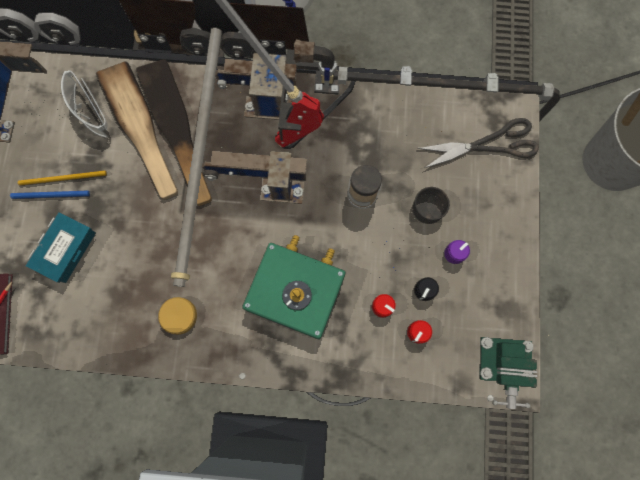

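The scene view shows the black knob at (372,327) and the stem at (289,254). The top view shows the knob at (427,289), the stem at (297,294), and a red knob about 45 px from the black one. Next I'll measure positions and zoom in.

```bash
python3 - <<'E'
from h import *
a=np.load('pics/s1.npz');b=np.load('pics/t1.npz')
for n,z,ps in [('knob top',.036,(427,289)),('stem',.089,(297,294)),('red1',.036,(384,306)),('red2',.036,(420,332)),('purple',.036,(458,252)),('jar',.09,(367,180)),('cup',.038,(431,204)),('wax',.021,(178,316)),('pipe end',.05,(180,280))]:
    print(n,ray(b,*ps,z).round(4))
print('scene',ray(a,372,323,.036).round(3),ray(a,289,251,.089).round(3))
I=b['img'][:,:,::-1]
k=cv2.resize(I[260:345,385:485],None,fx=4,fy=4,interpolation=2);s=cv2.resize(I[252:337,247:347],None,fx=4,fy=4,interpolation=2)
cv2.imwrite('pics/c1.png',np.hstack([k,s]))
E
```

```text
knob top [ 0.511  -0.3215  0.036 ]
stem [ 0.4754 -0.0909  0.089 ]
red1 [ 0.4735 -0.2458  0.036 ]
red2 [ 0.4331 -0.3124  0.036 ]
purple [ 0.5843 -0.3753  0.036 ]
jar [ 0.6889 -0.1954  0.09  ]
cup [ 0.6712 -0.3216  0.038 ]
wax [0.4242 0.1245 0.021 ]
pipe end [0.4865 0.1219 0.05  ]
scene [ 0.512 -0.323  0.036] [ 0.475 -0.096  0.089]
```

View pics/c1.png

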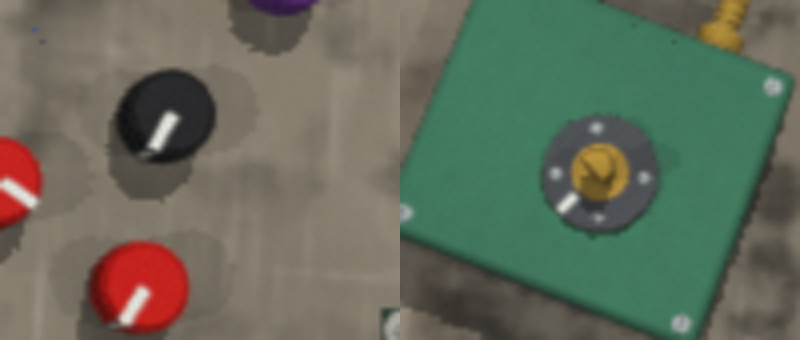

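```bash
python3 - <<'E'
from h import *
a=np.load('pics/s1.npz');b=np.load('pics/t1.npz')
for z in(.0,.05,.1,.15,.2):print(z,ray(a,241,204,z).round(3),ray(b,180,278,z).round(3), ray(b,216,32,z).round(3),ray(a,381,127,z).round(3))
E
```

```text
0.0 [0.513 0.173 0.   ] [0.496 0.137 0.   ] [1.021 0.137 0.   ] [ 1.037  0.168 -0.   ]
0.05 [0.491 0.128 0.05 ] [0.49  0.122 0.05 ] [0.987 0.123 0.05 ] [0.985 0.123 0.05 ]
0.1 [0.47  0.082 0.1  ] [0.484 0.108 0.1  ] [0.952 0.108 0.1  ] [0.932 0.077 0.1  ]
0.15 [0.448 0.037 0.15 ] [0.478 0.093 0.15 ] [0.918 0.093 0.15 ] [0.88  0.032 0.15 ]
0.2 [ 0.427 -0.009  0.2  ] [0.471 0.078 0.2  ] [0.884 0.079 0.2  ] [ 0.828 -0.013  0.2  ]
```

play_rows(commands=[[5,-3,2,0,0,0,8],[5,-5,2,0,0,0,8],[5,-5,2,0,0,0,8],[5,-5,2,0,0,0,8],[5,-6,1,0,0,0,8],[3,-6,0,0,0,0,8],[1.5,-6,0,0,0,0,8],[0,-6,0,0,0,0,8],[0,-6,0,0,0,0,8],[0,-6,0,0,0,0,8],[0,-6,0,0,0,0,8],[0,-6,0,0,0,0,8],[0,-6,0,0,0,0,7],[0,-6,0,0,0,0,7],[0,-6,-1,0,0,0,7],[0,-6,-2,0,0,0,7],[0,-1.8,-3,0,0,0,7],[0,0,0,0,0,0,7]], grip_force=25)

```text
time: 2.35
ee_pos: [0.4418, -0.2815, 0.2085]
eef_rot: [0.805, 0.593, -0.002, -0.001]
ft_force: [0.7, -0.1, -0.1]
width: 0.0698
```

```bash
python3 - <<'E'
from h import *
c=snap('wrist','w1')
for n,p in dict(knob=(.511,-.3215,.036),tcp=(.4418,-.2815,.036)).items():print(n,proj(c,p))
s=r.read_state();print(s['ee_pos'],s['joint_positions'].round(2) if hasattr(s['joint_positions'],'round') else s['joint_positions'])
E
```

```text
knob [298.88148594 282.06931455]
tcp [315.2633788  211.43482261]
[ 0.44300853 -0.28053382  0.20987226] [-0.31  0.11  0.85  1.73 -0.08  1.34  1.83]
```

View pics/w1.png

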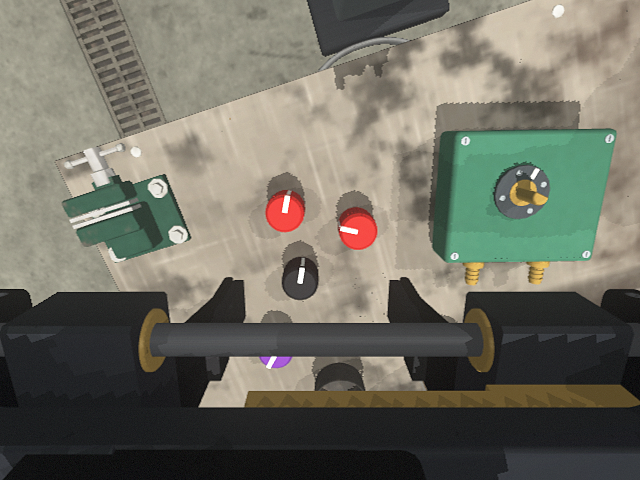

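The wrist view shows the black knob at (300,279) with its line running up to (301,266). The flange is at (522,190) with its mark near (535,174). Both are sharp enough to measure.

```bash
python3 - <<'E'
from h import *
c=dict(np.load('pics/w1.npz'));I=c['img'].astype(int)
mx=I.max(2);mn=I.min(2)
def box(m,x0,x1,y0,y1):
    o=np.zeros_like(m,dtype=np.uint8);o[y0:y1,x0:x1]=m[y0:y1,x0:x1];return o
# white lines
for n,b,z in [('knob',(285,316,255,288),.036),('flange',(528,545,164,183),.060)]:
    m=box((mn>170)&(mx-mn<45),*b);ys,xs=np.nonzero(m)
    P=np.array([ray(c,x,y,z)[:2] for x,y in zip(xs,ys)])
    w,v=np.linalg.eigh(np.cov(P.T));print(n,len(xs),xs.mean(),ys.mean(),P.mean(0).round(4),'line angle',np.degrees(np.arctan2(*v[::-1,1])),np.sqrt(w)*2, 'y range',ys.min(),ys.max())
# flange dark grey ellipse, stem brass
R,G,B=I[...,0],I[...,1],I[...,2]
m=box((G-R<25)|(mn>150),492,553,158,222)
cs,_=cv2.findContours(m,cv2.RETR_EXTERNAL,cv2.CHAIN_APPROX_NONE);k=max(cs,key=cv2.contourArea)
e=cv2.fitEllipse(cv2.convexHull(k));print('flange',e,ray(c,*e[0],.06).round(4))
Z=I[150:230,485:560].astype(np.uint8);Kn=I[250:305,275:330].astype(np.uint8)
Z=cv2.resize(Z[:,:,::-1],(375,400),interpolation=2);Kn=cv2.resize(Kn[:,:,::-1],(400,400),interpolation=2)
cv2.imwrite('pics/c2.png',np.hstack([Z,Kn]))
E
```

```text
knob 87 300.62068965517244 275.2068965517241 [ 0.504  -0.3173] line angle 153.2572169469619 [0.00341877 0.01071237] y range 268 283
flange 58 534.8103448275862 173.74137931034483 [ 0.4631 -0.0747] line angle -174.0112790942952 [0.00506398 0.00661915] y range 168 182
flange ((521.1427612304688, 191.09512329101562), (51.554588317871094, 58.66765594482422), 53.170040130615234) [ 0.4756 -0.0892  0.06  ]
```

View pics/c2.png

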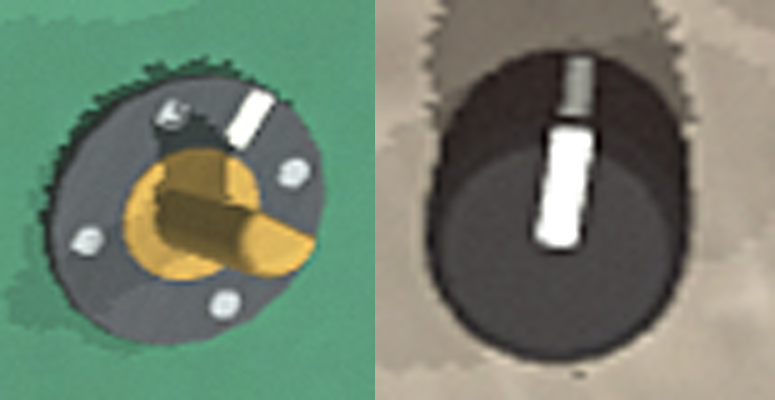

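```bash
python3 - <<'E'
from h import *
c=dict(np.load('pics/w1.npz'));t=dict(np.load('pics/t1.npz'))
f=lambda x,y,z:ray(c,485+x/5-.4,150+y/5-.4,z)[:2]
S=[f(*p,.06) for p in[(172,113),(293,172),(226,304),(88,241)]];C=np.mean(S,0);print('screw centre',C,np.degrees([np.arctan2(*(s-C)[::-1]) for s in S]),[np.linalg.norm(s-C) for s in S])
a,b=f(264,94,.06),f(237,146,.06);d=a-b;print('mark',np.degrees(np.arctan2(d[1],d[0])),'from centre',np.degrees(np.arctan2(*((a+b)/2-C)[::-1])))
g=lambda x,y,z:ray(t,247+(x-400)/4-.4,252+y/4-.4,z)[:2]
S=[g(*p,.06) for p in[(597,128),(645,178),(598,218),(556,174)]];C=np.mean(S,0);m=g(567,202,.06);print('top',C,np.degrees(np.arctan2(*(m-C)[::-1])))
k=lambda x,y,z:ray(c,275+(x-375)/7.27-.4,250+y/7.27-.4,z)[:2]
K=k(564,252,.036);a,b=k(573,128,.036),k(556,245,.036);print('knob',K,np.degrees(np.arctan2(*(a-b)[::-1])),np.degrees(np.arctan2(*(a-K)[::-1])),'L',k(437,252,.036),k(690,252,.036))
print('tip pts',f(315,240,.089),f(243,270,.089),f(280,277,.089))
E
```

```text
screw centre [ 0.47637265 -0.08704881] [-175.53732597   94.31255859    8.73386004  -89.24637487] [np.float64(0.019060794289989358), np.float64(0.018596330355906934), np.float64(0.020372527367539566), np.float64(0.020155774015148495)]
mark 143.19743868604303 from centre 137.6071908082974
top [ 0.47646459 -0.08834526] 136.1117398783834
knob [ 0.51399114 -0.32051125] 154.4483363611895 158.30900056122175 L [ 0.50839937 -0.33862159] [ 0.51953859 -0.30254443]
tip pts [ 0.47890478 -0.0825014 ] [ 0.48050846 -0.09511054] [ 0.48364625 -0.08912986]
```

play_rows(commands=[[4,-2,0,0,0,0,7],[3,-2,-1,0,0,0,7],[0,0,-4,0,0,0,7],[0,0,-4,0,0,0,7],[0,0,-4,0,0,0,7],[0,0,0,0,0,0,7],[0,0,0,0,0,0,7]])

```text
time: 3.28
ee_pos: [0.515, -0.3206, 0.0826]
eef_rot: [0.804, 0.595, 0.001, 0.001]
ft_force: [0.3, -0.1, 0.4]
width: 0.07
```

play_rows(commands=[[-0.1,0,-3,0,0,0,7],[0,0,-3,0,0,0,7],[0,0,-1.2,0,0,0,7],[0,0,0,0,0,0,7],[0,0,0,0,0,0,3],[0,0,0,0,0,0,3],[0,0,0,0,0,0,3],[0,0,0,0,0,0,3],[0,0,0,0,0,0,3]], grip_force=40)

```text
time: 4.4
ee_pos: [0.5126, -0.3209, 0.0083]
eef_rot: [0.804, 0.594, 0.0, -0.0]
ft_force: [-0.4, 0.0, -0.8]
width: 0.0323
```

play_rows(commands=[[0,0,0,0,0,0,2],[0,0,0,0,0,0,2]])

```text
time: 4.65
ee_pos: [0.5125, -0.3209, 0.0082]
eef_rot: [0.804, 0.594, -0.0, -0.0]
ft_force: [-0.3, 0.6, 0.5]
width: 0.0215
```

```bash
python3 - <<'E'
from h import *
c=snap('wrist','w2');s=r.read_state();print(s['width'],s['ft_force'],proj(c,(.5126,-.321,.036)))
t=snap('scene','s2');x,y=map(int,proj(t,(.5126,-.321,.036)));print(x,y)
A=cv2.resize(c['img'][:,:,::-1],(560,420));B=cv2.resize(t['img'][y-35:y+35,x-20:x+20,::-1],(240,420),interpolation=2)
cv2.imwrite('pics/c3.png',np.hstack([A,B]))
E
```

```text
0.021123175196402378 [ 1.3580116   0.2681581  -0.72606662] [314.02072348 295.03540864]
371 322
```

View pics/c3.png

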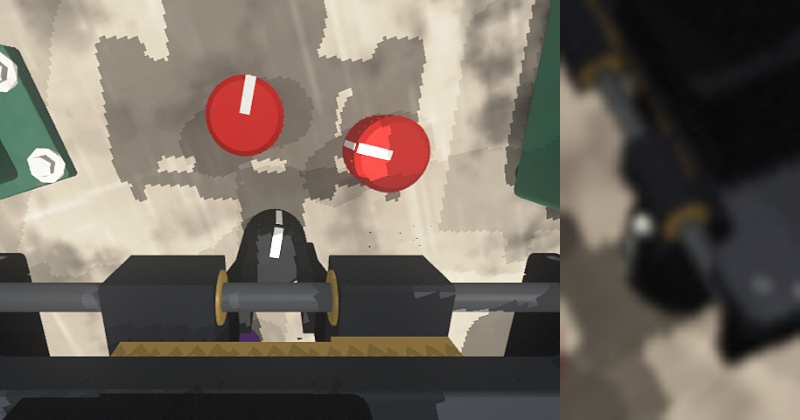

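```bash
python3 - <<'E'
from h import *
c=np.load('pics/w2.npz');t=np.load('pics/s2.npz')
g=lambda I:(255*(I/255.)**.45).astype(np.uint8)[:,:,::-1]
A=cv2.resize(g(c['img'][220:400,240:400]),(480,540),interpolation=2);B=cv2.resize(g(t['img'][290:350,345:380]),(315,540),interpolation=2)
cv2.imwrite('pics/c4.png',np.hstack([A,B]))
print(proj(c,(.5126,-.321,.0)),proj(c,(.5126,-.321,.027)),proj(c,(.5126,-.321,.008)))
E
```

```text
[314.31673011 268.74763748] [314.10491174 287.55881419] [314.25951171 273.82909236]
```

View pics/c4.png

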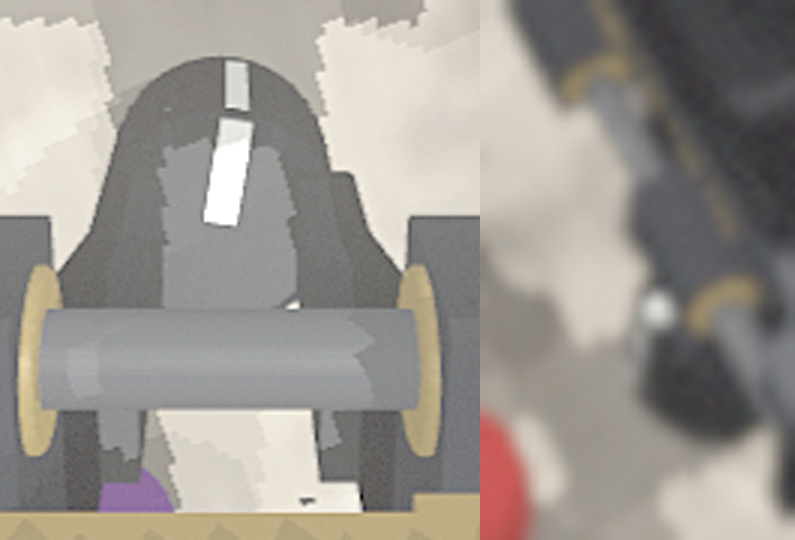

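play_rows(commands=[[0,0,1,0,0,0,2],[0,0,2,0,0,0,2],[0,0,2,0,0,0,2],[0,0,0,0,0,0,2]])

```text
time: 5.25
ee_pos: [0.5139, -0.3217, 0.0609]
eef_rot: [0.804, 0.594, 0.001, 0.002]
ft_force: [-0.4, 0.1, -0.4]
width: 0.0203
```

```bash
python3 - <<'E'
from h import *
c=snap('wrist','w3');s=r.read_state();t=snap('scene','s3')
print(s['width'],s['ee_pos'],s['ft_force'])
g=lambda I:(255*(I/255.)**.5).astype(np.uint8)[:,:,::-1]
A=cv2.resize(g(c['img'][180:400,220:420]),(490,540),interpolation=2);B=cv2.resize(g(t['img'][280:350,340:380]),(309,540),interpolation=2)
cv2.imwrite('pics/c5.png',np.hstack([A,B]))
E
```

```text
0.01987314317706569 [ 0.51335418 -0.32112652  0.05964061] [ 0.20190382 -0.29952604 -0.04220367]
```

View pics/c5.png

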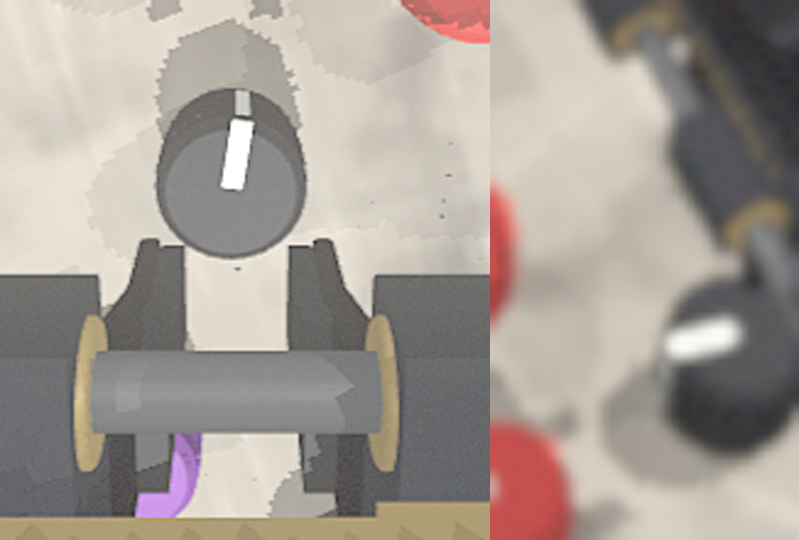

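```bash
python3 - <<'E'
from h import *
c=np.load('pics/w3.npz');t=np.load('pics/s3.npz');b=snap('top','t3')
k=ray(c,220+233/2.45-.4,180+188/2.45-.4,.036);print('wrist',k)
# scene: knob top centre
print('scene',ray(t,340+(735-490)/7.72,280+350/7.72,.036))
I=b['img'].astype(int);m=(I.max(2)<75).astype(np.uint8);x,y=map(int,proj(b,k));print(x,y)
e=np.array([.5134,-.3211,.0596])
R=np.array([[.29,.957],[.957,-.29]])
for d in(-.0095,.0095):
  for j in (.010,-.010):
    for z in (0,.019):
      print(d,j,z,proj(c,[e[0]+d*.957+j*.29,e[1]-d*.29+j*.957,e[2]+z]).round(1))
print('tips seen',220+140/2.45,220+185/2.45,220+290/2.45,220+335/2.45,'y',180+240/2.45)
for p in [(.511,-.3215,.036),k]:print(proj(t,p))
for l in((238,125),(233,185)):pass
a=ray(c,220+242/2.45,180+120/2.45,.036)-ray(c,220+231/2.45,180+188/2.45,.036);print(np.degrees(np.arctan2(a[1],a[0])))
E
```

```text
wrist [ 0.51219759 -0.32109182  0.036     ]
scene [ 0.50784455 -0.32649148  0.036     ]
426 288
-0.0095 0.01 0 [332.9 256.2]
-0.0095 0.01 0.019 [334.6 268.5]
-0.0095 -0.01 0 [297.4 256.3]
-0.0095 -0.01 0.019 [295.5 268.6]
0.0095 0.01 0 [332.5 287.3]
0.0095 0.01 0.019 [334.1 302.1]
0.0095 -0.01 0 [297.9 287.3]
0.0095 -0.01 0.019 [296.2 302.2]
tips seen 277.1428571428571 295.51020408163265 338.3673469387755 356.734693877551 y 277.9591836734694
[371.13545633 322.80881039]
[371.41194331 322.33977509]
154.2392318112724
```

In w3 the knob is still at (315,257), unmoved. The fingertips end about 33 mm behind the reported TCP: the 20 mm gap appears 43 px wide, and the front edges are at y=278 instead of 256. So the fingers closed above the knob. I'll open and go lower in small steps, watching the force.

play_rows(commands=[[0,0,0,0,0,0,7],[0,0,0,0,0,0,7],[0,0,0,0,0,0,7],[0,0,0,0,0,0,7],[0,0,-2,0,0,0,7],[0,0,-2,0,0,0,7],[0,0,-1,0,0,0,7],[0,0,-1,0,0,0,7],[0,0,-0.5,0,0,0,7],[0,0,0,0,0,0,7]])

```text
time: 6.65
ee_pos: [0.5125, -0.3209, -0.0069]
eef_rot: [0.804, 0.594, -0.0, -0.0]
ft_force: [-1.1, -0.5, -0.3]
width: 0.07
```

```bash
python3 - <<'E'
from h import *
c=snap('wrist','w4');s=r.read_state();t=snap('scene','s4')
print(s['width'],s['ee_pos'],s['ft_force'])
g=lambda I:(255*(I/255.)**.5).astype(np.uint8)[:,:,::-1]
A=cv2.resize(g(c['img'][180:400,140:500]),(800,489),interpolation=2)
cv2.imwrite('pics/c6.png',A)
E
```

```text
0.07030363839507524 [ 0.51273641 -0.32104877 -0.00647796] [0.26548223 0.59389402 0.01999654]
```

View pics/c6.png

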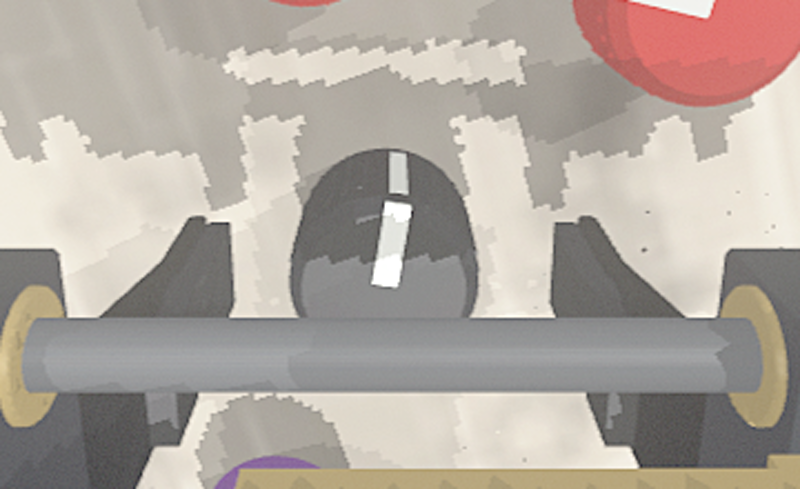

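No contact at ee z = −6.5 mm, so the offset is confirmed. The fingers straddle the knob, with their tips about 3 cm above the bench. I'll lower 1.6 cm and close.

play_rows(commands=[[0,0,-0.8,0,0,0,7],[0,0,-0.8,0,0,0,7],[0,0,0,0,0,0,7],[0,0,0,0,0,0,2.5],[0,0,0,0,0,0,2.5],[0,0,0,0,0,0,2.5],[0,0,0,0,0,0,2.5],[0,0,0,0,0,0,2.5]], grip_force=40)

```text
time: 7.75
ee_pos: [0.5126, -0.321, -0.0226]
eef_rot: [0.804, 0.594, 0.0, 0.0]
ft_force: [-0.7, 0.7, 1.6]
width: 0.0388
```

Gripped at 38.8 mm. Lift, carry across and turn by −0.288 rad.

play_rows(commands=[[0,0,2,0,0,0,2.5],[0,0,4,0,0,0,2.5],[0,0,4,0,0,0,2.5],[0,2,2.5,0,0,-0.06,2.5],[-0.5,4,0,0,0,-0.06,2.5],[-0.6,4,0,0,0,-0.06,2.5],[-0.6,4,0,0,0,-0.06,2.5],[-0.6,4,0,0,0,-0.048,2.5],[-0.7,3,0,0,0,0,2.5],[-0.7,2.3,0,0,0,0,2.5],[0,0,0,0,0,0,2.5],[0,0,0,0,0,0,2.5]])

```text
time: 9.25
ee_pos: [0.4759, -0.0887, 0.103]
eef_rot: [0.881, 0.473, 0.001, 0.0]
ft_force: [0.4, -0.5, -1.0]
width: 0.0386
```

```bash
python3 - <<'E'
from h import *
c=snap('wrist','w5');s=r.read_state();t=snap('scene','s5');b=snap('top','t5')
e=s['ee_pos'];print(s['width'],e,s['eef_rot'],s['ft_force'])
print('jaw yaw',2*np.degrees(np.arctan2(s['eef_rot'][1],s['eef_rot'][0])))
x,y=map(int,proj(c,(e[0],e[1],e[2]+.0585)));x2,y2=map(int,proj(t,(e[0],e[1],e[2]+.02)));print(x,y,x2,y2)
g=lambda I:(255*(I/255.)**.5).astype(np.uint8)[:,:,::-1]
A=cv2.resize(g(c['img'][y-110:y+50,x-80:x+80]),(480,480),interpolation=2);B=cv2.resize(g(t['img'][y2-30:y2+50,x2-27:x2+26]),(318,480),interpolation=2)
cv2.imwrite('pics/c7.png',np.hstack([A,B]))
E
```

```text
0.03879354764830255 [ 0.47585735 -0.08892221  0.10281851] [8.81480586e-01 4.72220091e-01 3.65188697e-04 1.68469569e-04] [ 0.01299769 -0.1267435   0.51896154]
jaw yaw 56.35701339995703
313 327 286 238
```

View pics/c7.png

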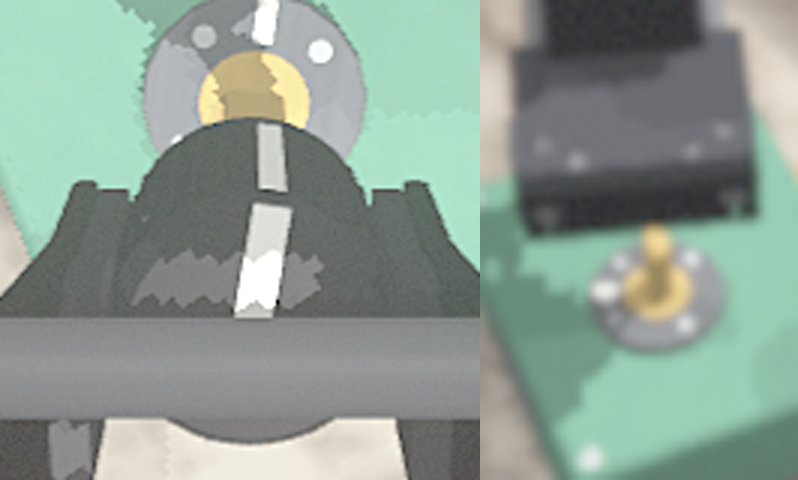

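```bash
python3 - <<'E'
from h import *
c=np.load('pics/w5.npz')
P=lambda u,v,z:ray(c,233+u/3-.33,217+v/3-.33,z)[:2]
ang=lambda d:np.degrees(np.arctan2(d[1],d[0]))
zt=.103+.0226+.036
print('knob line',ang(P(282,205,zt)-P(254,318,zt)),ang(P(273,205,zt)-P(253,318,zt)))
print('mark line',ang(P(268,0,.06)-P(264,44,.06)))
C=(P(145,103,.06)+P(366,103,.06))/2;print('flange C',C,np.linalg.norm(P(145,103,.06)-P(366,103,.06)))
print('brass mid',(P(198,100,.06)+P(311,100,.06))/2)
s1,s2,s3=P(204,36,.06),P(320,50,.06),P(180,142,.06);print('screws',ang((s1+s2)/2-(s2+s3)/2),'centre s2-s3',(s2+s3)/2)
for z in(zt,zt-.036):print('knob sides z',z,(P(135,200,z)+P(368,200,z))/2)
print('knob bottom/top rim',P(250,442,zt),P(264,196,zt), (P(250,442,zt)+P(264,196,zt))/2,np.linalg.norm(P(250,442,zt)-P(264,196,zt)))
E
```

```text
knob line 134.02297785174574 137.50946158159567
mark line 141.6494072900561
flange C [ 0.4774407  -0.08686069] 0.050174526783934574
brass mid [ 0.47671586 -0.08665713]
screws 133.450932041208 centre s2-s3 [ 0.47536058 -0.08722219]
knob sides z 0.1616 [ 0.46001091 -0.07673913]
knob sides z 0.1256 [ 0.47304517 -0.08525421]
knob bottom/top rim [ 0.49089653 -0.09745691] [ 0.46044676 -0.07504804] [ 0.47567165 -0.08625247] 0.03780668632884794
```

play_rows(commands=[[0.06,0.12,-1.5,0,0,0,2.5],[0,0,-1.5,0,0,0,2.5],[0,0,-0.4,0,0,0,2.5],[0,0,-0.2,0,0,0,2.5],[0,0,-0.2,0,0,0,2.5],[0,0,0,0,0,0,2.5]])

```text
time: 10.15
ee_pos: [0.4763, -0.0867, 0.0644]
eef_rot: [0.881, 0.473, 0.0, 0.0]
ft_force: [-0.0, -0.2, -0.4]
width: 0.0387
```

play_rows(commands=[[0,0,-0.2,0,0,0,2.5],[0,0,-0.2,0,0,0,2.5],[0,0,0,0,0,0,2.5]])

```text
time: 10.52
ee_pos: [0.4761, -0.0867, 0.0601]
eef_rot: [0.881, 0.473, -0.0, -0.0]
ft_force: [-0.5, 0.8, -0.7]
width: 0.0389
```

play_rows(commands=[[0,0,-0.3,0,0,0,2.5],[0,0,-0.3,0,0,0,2.5],[0,0,-0.3,0,0,0,2.5],[0,0,-0.3,0,0,0,2.5],[0,0,0,0,0,0,2.5]])

```text
time: 11.15
ee_pos: [0.476, -0.0867, 0.048]
eef_rot: [0.881, 0.473, -0.0, -0.0]
ft_force: [-0.5, -0.5, -0.9]
width: 0.0389
```

play_rows(commands=[[0,0,-0.2,0,0,0,2.5],[0,0,-0.2,0,0,0,2.5],[0,0,0,0,0,0,2.5]])

```text
time: 11.52
ee_pos: [0.4764, -0.0867, 0.0444]
eef_rot: [0.881, 0.473, 0.0, 0.0]
ft_force: [-1.5, -0.1, 5.5]
width: 0.0388
```

play_rows(commands=[[0,0,-0.1,0,0,0,2.5],[0,0,-0.1,0,0,0,2.5],[0,0,-0.1,0,0,0,2.5],[0,0,0,0,0,0,2.5],[0,0,0,0,0,0,2.5]])

```text
time: 12.15
ee_pos: [0.4764, -0.0867, 0.0417]
eef_rot: [0.881, 0.473, 0.0, -0.0]
ft_force: [-2.3, 0.1, 8.3]
width: 0.0388
```

play_rows(commands=[[0,0,-0.1,0,0,0,2.5],[0,0,0,0,0,0,2.5],[0,0,0,0,0,0,2.5]], grip_force=50)

```text
time: 12.52
ee_pos: [0.4765, -0.0867, 0.0411]
eef_rot: [0.881, 0.473, 0.0, -0.0]
ft_force: [-5.2, 0.1, 14.3]
width: 0.0386
```

play_rows(commands=[[0,0,-0.05,0,0,0,2.5],[0,0,0,0,0,0,2.5],[0,0,0,0,0,0,2.5],[0,0,0,0,0,0,2.5],[0,0,0,0,0,0,2.5],[0,0,0,0,0,0,2.5],[0,0,0,0,0,0,2.5],[0,0,0,0,0,0,2.5],[0,0,0,0,0,0,2.5],[0,0,0,0,0,0,2.5],[0,0,0,0,0,0,2.5],[0,0,0,0,0,0,2.5],[0,0,0,0,0,0,2.5],[0,0,0,0,0,0,2.5],[0,0,0,0,0,0,2.5],[0,0,0,0,0,0,2.5]])

```text
time: 14.52
ee_pos: [0.4766, -0.0867, 0.0409]
eef_rot: [0.881, 0.473, 0.0, -0.0]
ft_force: [-7.7, 1.3, 20.6]
width: 0.0385
```

```bash
python3 - <<'E'
from h import *
c=snap('wrist','w6');s=r.read_state();t=snap('scene','s6')
e=s['ee_pos'];print(s['width'],e,s['ft_force'],s['torque'])
x,y=map(int,proj(c,(e[0],e[1],e[2]+.0585)));x2,y2=map(int,proj(t,(e[0],e[1],e[2]+.02)))
g=lambda I:(255*(I/255.)**.5).astype(np.uint8)[:,:,::-1]
A=cv2.resize(g(c['img'][y-110:y+50,x-80:x+80]),(480,480),interpolation=2);B=cv2.resize(g(t['img'][y2-40:y2+40,x2-27:x2+26]),(318,480),interpolation=2)
cv2.imwrite('pics/c8.png',np.hstack([A,B]))
E
```

```text
0.03834146538005198 [ 0.47660564 -0.08674532  0.04094039] [-8.00929495  1.23867203 20.45013077] [ 7.76239956e-02  1.63680367e+00 -4.23372953e-04]
```

View pics/c8.png

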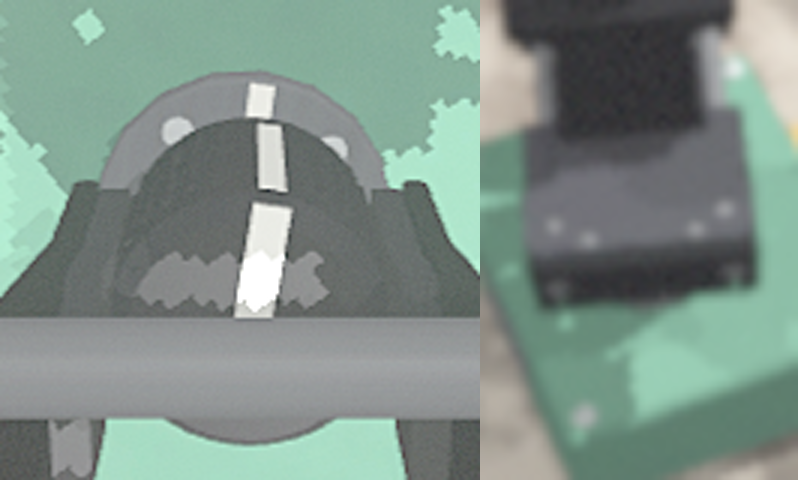

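The white line (272,155) and the flange mark (260,100) line up. The knob has not slipped in the grip and sits low over the flange. I'll hold two more seconds, then hand in.

play_rows(commands=[[0,0,0,0,0,0,2.5],[0,0,0,0,0,0,2.5],[0,0,0,0,0,0,2.5],[0,0,0,0,0,0,2.5],[0,0,0,0,0,0,2.5],[0,0,0,0,0,0,2.5],[0,0,0,0,0,0,2.5],[0,0,0,0,0,0,2.5],[0,0,0,0,0,0,2.5],[0,0,0,0,0,0,2.5],[0,0,0,0,0,0,2.5],[0,0,0,0,0,0,2.5],[0,0,0,0,0,0,2.5],[0,0,0,0,0,0,2.5],[0,0,0,0,0,0,2.5],[0,0,0,0,0,0,2.5],[0,0,0,0,0,0,2.5],[0,0,0,0,0,0,2.5]])

```text
time: 16.88
ee_pos: [0.4766, -0.0867, 0.0409]
eef_rot: [0.881, 0.473, 0.0, -0.0]
ft_force: [-7.6, 1.2, 20.4]
width: 0.0384
```

```bash
python3 - <<'E'
from h import *
s=r.read_state();print(s['time'],s['ee_pos'],s['ft_force'],s['width']);print(r.close_job())
E
```

```text
16.875 [ 0.47661299 -0.08672423  0.04091205] [-7.58896389  1.24236523 20.37669369] 0.0383809285607512
the job is handed in; nothing more can be done
None
```

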